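Vent the instrument steriliser and hold its lid open at 50 degrees

TASK

Vent the instrument steriliser first: with its lid still shut, turn the black handwheel anticlockwise until its red pointer stands in the green field, and leave it there. Then raise the lid by its black bar handle to 50 degrees, where its white tab is level with the orange field on the quadrant rod, and finish while still holding it there with the gripper on the handle, because the lid falls shut when let go. Leave the bottle, jar and cup where they stand.

Things in the scene. Friction and masses are not known exactly. Their poses are not given: they have to be found in the camera images.
- steriliser: Fixed instrument steriliser. Origin on the bench under the chamber's middle; its x axis points from the handle side to the hinge side, y to the valve housing, z up. Steel chamber x -105 to 105, y -125 to 125 mm, rim at z 120 mm, under the lid. White valve housing beside it, y 125 to 275 mm, flat top at z 120 mm, with the handwheel at x -30, y 200 mm.
- vent_wheel (a joint): Angle of the vent handwheel (rad) about the vertical, growing anticlockwise seen from above. Starts between 0 and 0.8, turns from 0 to 4.5, has 0.1 N m of friction, stays where left. The red pointer is in the middle of the green field at 2.8; the field spans 2.65 to 2.95.
- wheel_top (a point): Centre of the top face of the handwheel, on its vertical axis, 176 mm above the bench. Round black disc, 56 mm in diameter, 26 mm high, red line on top, on a 14 mm stem; 30 mm free beneath it, so fingers fit round it in any direction. A flat red pointer 46 mm long turns with it, 8 mm above the housing, over a grey dial of 56 mm radius.
- green_mark (a point): Middle of the green field on the dial under the handwheel, 44 mm from the wheel's axis, 123 mm above the bench.
- lid (a joint): Opening angle of the lid in rad: 0 shut (level), 0.873 is 50 degrees, stop at 1.4. The lid's weight (about 0.8 kg, varying, about 4 N at the handle) closes it from any angle.
- lid_hinge (a point): Point on the lid's hinge axis, in the middle of its length, 120 mm above the bench, 100 mm along the steriliser's x axis from its origin. The axis is level, along the steriliser's y axis.
- orange_mark (a point): Middle of the orange field (44 to 56 degrees of lid opening) on the quadrant rod: a 6 mm steel rod standing beside the lid's right edge, at y -142 mm of the steriliser, bent in an arc of 130 mm radius about the hinge, up to 254 mm above the bench. The lid's white tab passes along it.
- lid_handle (a point): Black round bar, 14 mm thick, 110 mm long, level, along the steriliser's y axis, held at both ends by 10 mm thick arms on the lid's front edge. The point: middle of the bar. 250 mm from the hinge axis; with the lid shut 6 mm above that axis, 126 mm above the bench, 38 mm free between bar and chamber wall, nothing below. The lid is a steel plate 205 by 250 by 10 mm, its edge 45 mm behind the bar.
- reagent_bottle: Bystander: white bottle with green label and blue cap, 72 mm in diameter, 190 mm tall; origin at the centre of its underside.
- specimen_jar: Bystander: amber glass jar with blue lid, 56 mm in diameter, 85 mm tall; origin at the centre of its underside.
- plastic_cup: Bystander: clear plastic cup, 80 mm wide at the rim, 75 mm tall; origin at the centre of its underside.

How it is judged:
By the outcome, as a careful person would: the job done as asked, in the order asked, and still so for the second after the job is handed in, while the arm keeps its last pose, push and grip.
It also fails if it takes over 54 s, if anything falls off the work surface, if the arm or the gripper's body presses on something with over 40 N, if the wrist force passes 120 N, or if a joint passes its speed limit or range.

ROBOT

A 7-joint arm with a two-finger parallel gripper is mounted at the origin on the work surface. World frame = base frame: x ahead of the robot, y to its left, z up, the work surface at z = 0. Lengths are in m, angles in rad, forces in N, time in s.
With the tool pointing down it reaches from about 0.4 to 0.85 m from the base axis. Payload 6.9 kg.
Tool frame: the origin (TCP) lies midway between the tips of the shut fingers; the grasp point (between the pads) lies behind it (ctrl.pinch_z is the z of the grasp point in the tool frame, in m); z points along the fingers, y is the line along which they close (so a half turn about z gives the same grasp; the last joint's range is limited). The gripper opens to 85 mm and grips with 20 to 120 N. Pads are 22 mm wide; open, the fingers measure 114 mm over their backs; the gripper's body (76 mm by 85 mm) begins 54 mm behind the grasp point. The pads swing forward as they close: fully open they stand 13 mm farther back than shut.
Start: joints at [-1.075, 0.507, -0.238, 1.5, 0.126, 1.149, -0.155], TCP at [0.238, 0.578, 0.231] pointing down, gripper open.
Joint ranges: [-3.08, 3.08], [-0.24, 2.05], [-1.43, 1.35], [0, 2.5], [-1.52, 4.66], [0.17, 1.96], [-2.89, 2.89]. Speed limits (rad/s): [2.39, 2.39, 3.14, 3.14, 3.14, 3.14, 3.14].

INTERFACE

Orientations are given as a unit quaternion [w, x, y, z].
In Python, from station import ctrl, get_state, vision, ticket, models gives the robot as it stands. Calls block until the motion is done:
- ctrl.movep(position, orientation): joint-space move of the TCP to a pose.
- ctrl.movel(position, frame=None, max_speed=0.15): straight line of the TCP; frame=None keeps the orientation; max_speed is the mean speed in m/s.
- ctrl.set_joints(angles): joint-space move.
- ctrl.ungrasp() and ctrl.close_gripper(force=None): open the fingers fully, or close them until they stop; force is the grip in N (None keeps the last).
- ctrl.pause(seconds).
- ctrl.ik(position, orientation): joint angles nearest the present ones, or None.
- get_state(): the state.
- vision.grab_frame(name): name is "side" or "top" or "wrist"; returns (picture, depth): 420x560x3 uint8, blue, green, red; 420x560 float32, m along the optical axis (not along the pixel's ray), 0 where there is no reading.
- vision.camera_info(name): a dict with "mtx" (3x3 intrinsics, pixels), "R" (3x3) and "t" (3): a world point X has camera coordinates R X + t; the wrist camera has in their place "hand_eye" (4x4, takes a point from camera to tool coordinates, whose origin is the TCP and whose axes are the flange's). Camera axes: x right, y down, z forward; pixel columns grow to the right and rows downward; lengths in m; the calibration is good to about 2 mm. A picture is of the moment at which its call begins: read the wrist's pose just before it. camera_info takes no time and is no camera call.
A pose or a line that the arm cannot do raises ctrl.Unreachable and nothing moves.
- ticket.close_job(): hands the job in; it is judged then, once.
Trained networks look in the newest picture that a camera, given by its name, has taken for a name from the list of things; names that differ only in an ending like _2 or _b are one class to them, and where a whole thing is asked for, a point or a joint stands for the part that bears it (a point fixed in the world has none). Each returns a list of dicts, best first, with "p" (0 to 1); they miss things now and then, are a little off and sometimes report something else, mostly with a low value. They report only what shows in the picture. A call takes as long as a camera call.
- models.recognise(camera, target): "point" ([column, row] in pixels, amid what is visible of it).
- models.masks_of(camera, target): "mask" (420x560 bool, what is visible of it) and "point" ([column, row] in pixels, amid what is visible of it).
The state is a dict: "time": time; "qpos": joint angles; "qd": joint speeds; "tau": joint torques, N m; "tcp_pos": TCP position; "eef_rot": TCP orientation; "contact_force": force on the tool from outside, world axes, zero at the start; "wrist_torque": the same for the moment, N m; "width": finger opening in m; "gripper_force": force on a finger pad.
Only numpy, scipy, OpenCV 4.12 (cv2) and the standard library are available. Lean on these libraries where they do the work, as an engineer would, in place of code of your own. Each camera call takes 0.05 s, during which the arm holds its last target. There are 200 camera calls.

## Working session

There is one attempt and no reset: what is moved stays moved. The work goes in short steps, each a Python script; the robot and the scene stay as the last script left them, time stands still between calls to the robot, and variables do not carry over. Pictures are saved under pics/ and viewed, at most 10 in all, crops included, and the job is handed in when it is done.

```bash
mkdir -p pics; ls; cat > h.py <<'E'
import numpy as np, cv2
from station import ctrl,get_state,vision,ticket,models
def world(cam,px,d):
    c=vision.camera_info(cam);K=np.array(c["mtx"]);
    p=np.linalg.inv(K)@np.array([px[0],px[1],1.])*d
    return np.array(c["R"]).T@(p-np.array(c["t"]))
def onplane(cam,px,z):
    a=world(cam,px,0.);b=world(cam,px,1.)
    return a+(b-a)*(z-a[2])/(b[2]-a[2])
E
python3 - <<'E'
from h import *
s=get_state();print(s["time"],s["tcp_pos"],s["eef_rot"],s["width"],ctrl.pinch_z)
ims=[]
for cam in("top","side"):
    im,d=vision.grab_frame(cam);cv2.imwrite(f"pics/{cam}0.png",im);np.save(f"{cam}0.npy",d)
    for t in["wheel_top","green_mark","lid_hinge","lid_handle","orange_mark","vent_wheel","lid","reagent_bottle","specimen_jar","plastic_cup"]:
        for r in models.recognise(cam,t)[:2]:
            u,v=[int(round(x)) for x in r["point"]]
            print(cam,t,round(r["p"],2),u,v,np.round(world(cam,r["point"],d[v,u]),3))
E
```

```text
pics
0.0 [0.23796589 0.5773711  0.23042821] [-1.54661290e-04  1.94164958e-01  9.80968483e-01 -8.82892494e-04] 0.0855453075262798 -0.0187
top wheel_top 0.75 186 201 [0.557 0.208 0.174]
top green_mark 0.61 250 194 [0.581 0.082 0.132]
top lid_hinge 0.75 281 193 [0.583 0.015 0.133]
top lid_hinge 0.17 250 193 [0.583 0.083 0.134]
top lid_handle 0.94 281 191 [0.588 0.016 0.135]
top orange_mark 0.6 251 195 [0.579 0.079 0.134]
top vent_wheel 0.73 183 201 [0.556 0.215 0.176]
top vent_wheel 0.53 281 191 [0.587 0.015 0.135]
top lid 0.72 283 192 [0.586 0.012 0.133]
top reagent_bottle 0.89 384 203 [ 0.559 -0.201  0.145]
top specimen_jar 0.73 174 270 [0.421 0.25  0.083]
top plastic_cup 0.95 369 275 [ 0.418 -0.189  0.006]
side wheel_top 0.58 274 145 [0.57  0.211 0.178]
side green_mark 0.56 298 212 [0.59  0.003 0.136]
side lid_hinge 0.7 298 213 [0.591 0.001 0.133]
side lid_handle 0.93 297 214 [ 0.588 -0.002  0.136]
side orange_mark 0.66 295 211 [0.584 0.008 0.134]
side orange_mark 0.23 310 305 [ 0.562 -0.241  0.124]
side vent_wheel 0.61 273 149 [0.565 0.195 0.179]
side lid 0.55 294 213 [0.581 0.    0.137]
side reagent_bottle 0.7 311 306 [ 0.564 -0.244  0.124]
side specimen_jar 0.95 223 173 [0.427 0.24  0.072]
side plastic_cup 0.9 241 306 [ 0.419 -0.153  0.007]
side plastic_cup 0.75 298 211 [0.592 0.007 0.134]
```

View pics/top0.png

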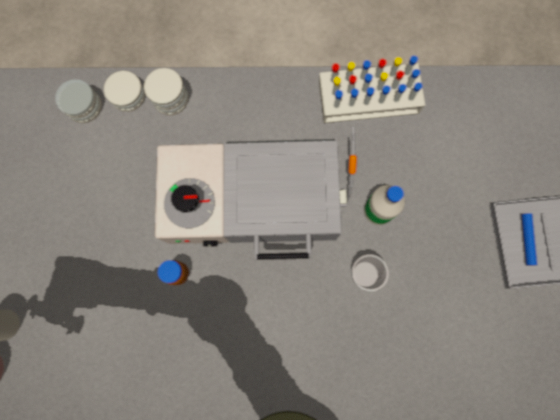

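View pics/side0.png

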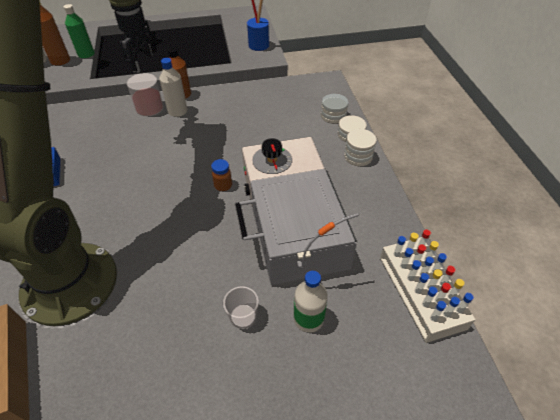

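The top view shows the handle bar at about (283,256), the wheel at (186,199) with its pointer towards (208,201), the green field at (175,188), and the orange field at (352,163). The side view agrees with this. The networks' handle, green and orange points landed on the lid plate, so I'll measure those from colour instead.

```bash
python3 - <<'E'
from h import *
im=cv2.imread("pics/top0.png");d=np.load("top0.npy");hsv=cv2.cvtColor(im,cv2.COLOR_BGR2HSV)
def cen(m,box):
    u0,u1,v0,v1=box;k=np.zeros(m.shape,bool);k[v0:v1,u0:u1]=m[v0:v1,u0:u1]
    return np.argwhere(k)[:,::-1].astype(float)
V=hsv[...,2];H=hsv[...,0];S=hsv[...,1]
P=lambda pts,z:np.array([onplane("top",p,z) for p in pts])
b=cen(V<40,(250,320,250,264));(c,sz,a)=cv2.minAreaRect(b.astype(np.float32))
B=P(b,.130);print("bar",len(b),c,sz,a,B.mean(0),B.min(0),B.max(0),"depth",np.median([world("top",p,d[int(p[1]),int(p[0])])[2] for p in b]))
w=np.linalg.svd(B[:,:2]-B[:,:2].mean(0))[2][0];print("bar dir",w,np.degrees(np.arctan2(-w[0]/w[1],1)))
# wheel top disc: depth z
pts=[world("top",(u,v),d[v,u]) for v in range(180,220) for u in range(165,215)]
T=np.array([p for p in pts if .166<p[2]<.186]);print("wheel",len(T),T.mean(0),T.min(0),T.max(0))
(cc,r)=cv2.minEnclosingCircle(T[:,:2].astype(np.float32));print(cc,r)
g=cen((H>40)&(H<85)&(S>120),(160,215,170,225));G=P(g,.123);print("green",len(g),G.mean(0))
o=cen((H>5)&(H<20)&(S>150),(340,362,145,180));print("orange",len(o),np.median([world("top",p,d[int(p[1]),int(p[0])]) for p in o],axis=0))
r=cen(((H<8)|(H>172))&(S>150)&(V>90),(160,215,170,225));R=np.array([world("top",p,d[int(p[1]),int(p[0])]) for p in r])
print("red",np.c_[r,np.round(R,3)].tolist())
# lid extents
pts=np.array([world("top",(u,v),d[v,u]) for v in range(130,250) for u in range(220,345)])
L=pts[(pts[:,2]>.124)&(pts[:,2]<.142)];print("lid",cv2.minAreaRect(L[:,:2].astype(np.float32)))
E
```

```text
bar 93 (282.5, 255.5) (3.0, 47.0) 90.0 [0.45067152 0.00891642 0.13      ] [ 0.44656348 -0.03726127  0.13      ] [0.45321149 0.06106404 0.13      ] depth 0.13192720850342118
bar dir [ 0.03165532 -0.99949884] 1.8140192596985962
wheel 590 [0.56318897 0.2149195  0.17502087] [0.53621947 0.18767804 0.16603818] [0.59100772 0.24354541 0.18072387]
(0.5636082291603088, 0.2158108800649643) 0.028773386031389236
green 29 [0.59636801 0.24949836 0.123     ]
orange 136 [ 0.61871049 -0.12379663  0.22999702]
red [[192.0, 194.0, 0.571, 0.198, 0.174], [193.0, 194.0, 0.571, 0.195, 0.177], [194.0, 194.0, 0.571, 0.194, 0.174], [195.0, 194.0, 0.571, 0.191, 0.175], [184.0, 195.0, 0.569, 0.214, 0.175], [185.0, 195.0, 0.57, 0.213, 0.171], [186.0, 195.0, 0.569, 0.21, 0.174], [187.0, 195.0, 0.569, 0.208, 0.176], [188.0, 195.0, 0.569, 0.206, 0.175], [189.0, 195.0, 0.569, 0.203, 0.177], [190.0, 195.0, 0.569, 0.202, 0.173], [191.0, 195.0, 0.57, 0.2, 0.173], [192.0, 195.0, 0.569, 0.197, 0.176], [193.0, 195.0, 0.569, 0.195, 0.177], [194.0, 195.0, 0.569, 0.193, 0.176], [195.0, 195.0, 0.569, 0.191, 0.177], [196.0, 195.
[... 1816 characters left out ...]
.183, 0.129], [204.0, 200.0, 0.568, 0.181, 0.13], [205.0, 200.0, 0.569, 0.179, 0.129], [206.0, 200.0, 0.568, 0.177, 0.13], [207.0, 200.0, 0.569, 0.175, 0.128], [208.0, 200.0, 0.569, 0.173, 0.126], [200.0, 201.0, 0.567, 0.19, 0.128], [201.0, 201.0, 0.566, 0.188, 0.129], [202.0, 201.0, 0.566, 0.185, 0.13], [203.0, 201.0, 0.567, 0.183, 0.128], [204.0, 201.0, 0.566, 0.181, 0.13], [205.0, 201.0, 0.567, 0.179, 0.128], [206.0, 201.0, 0.566, 0.177, 0.128], [207.0, 201.0, 0.566, 0.174, 0.13]]Traceback (most recent call last):
  File "<stdin>", line 20, in <module>
  File "h.py", line 4, in world
    c=vision.camera_info(cam);K=np.array(c["mtx"]);
ValueError: time passes only in moves, steps and waits
```

```bash
python3 - <<'E'
from h import *
W=np.array([.5636,.2158])
def q_down(a): return [0,np.cos(a/2),np.sin(a/2),0]
best=[]
for a in np.arange(-np.pi,np.pi,np.pi/12):
    q=ctrl.ik([*W,.14],q_down(a))
    if q is not None: best.append((abs(q[6]-1.14),a,q))
best.sort(key=lambda b:b[0]);e,a,q=best[0];print(a,np.round(q,3))
ctrl.movep([*W,.225],q_down(a))
s=get_state();print(s["time"],np.round(s["qpos"],3),s["tcp_pos"])
ctrl.movel([*W,.14])
ctrl.close_gripper(force=40)
s=get_state();print(s["time"],np.round(s["qpos"],3),s["tcp_pos"],s["eef_rot"],s["width"],s["gripper_force"],s["contact_force"])
E
```

```text
-2.8797932657906435 [-0.212  0.565 -0.311  1.684  0.207  0.925  1.231]
2.875 [-0.216  0.483 -0.306  1.569  0.156  1.113  1.277] [0.56307764 0.21718318 0.2250854 ]
3.9833 [-0.226  0.561 -0.287  1.683  0.192  0.923  1.245] [0.56434814 0.21530622 0.14138127] [ 1.05422220e-03 -1.30246834e-01  9.91481013e-01 -2.25740715e-04] 0.05470086997478171 41.62560045719147 [-1.10668195 -1.8564987   5.6547135 ]
```

```bash
python3 - <<'E'
from h import *
from scipy.spatial.transform import Rotation as R
yaw=lambda s:(lambda y:np.arctan2(y[1],y[0]))(R.from_quat(np.roll(s["eef_rot"],-1)).apply([0,1,0]))
s=get_state();y0=yaw(s);q0=np.array(s["qpos"]);q=q0.copy();q[6]-=.2;ctrl.set_joints(q)
s=get_state();dy=(yaw(s)-y0+np.pi)%(2*np.pi)-np.pi;print(dy,s["time"])
if dy>.1:
    for k in (.9,1.6,2.28):
        q[6]=q0[6]-k;ctrl.set_joints(q);s=get_state();print(s["time"],(yaw(s)-y0)%(2*np.pi),np.round(s["contact_force"],1),np.round(s["wrist_torque"],2),s["width"])
    ctrl.ungrasp();p=get_state()["tcp_pos"];ctrl.movel([p[0],p[1],.235]);ctrl.movel([.42,.12,.25],max_speed=.25)
    im,d=vision.grab_frame("top");cv2.imwrite("pics/top1.png",im);np.save("top1.npy",d)
    im2,_=vision.grab_frame("side");cv2.imwrite("pics/c1.png",np.hstack([cv2.resize(im[150:250,140:240],(400,400),interpolation=cv2.INTER_CUBIC),cv2.resize(im2[110:210,220:320],(400,400),interpolation=cv2.INTER_CUBIC)]))
    print(get_state()["time"])
E
```

```text
-0.19599539725851223 4.2917
```

Increasing q7 is the anticlockwise direction, so I'll regrasp at q7 = -1.25 and turn 2.48.

```bash
python3 - <<'E'
from h import *
from scipy.spatial.transform import Rotation as R
yaw=lambda s:(lambda y:np.arctan2(y[1],y[0]))(R.from_quat(np.roll(s["eef_rot"],-1)).apply([0,1,0]))
ctrl.ungrasp()
q=np.array(get_state()["qpos"]);q[6]=-1.25;ctrl.set_joints(q);ctrl.close_gripper(force=40)
s=get_state();y0=yaw(s);print(s["time"],s["width"],s["tcp_pos"],np.round(s["contact_force"],1))
for k in (.3,1.4,2.48):
    q[6]=-1.25+k;ctrl.set_joints(q);s=get_state();print(s["time"],(yaw(s)-y0)%(2*np.pi),np.round(s["contact_force"],1),np.round(s["wrist_torque"],2),s["width"])
ctrl.ungrasp();p=get_state()["tcp_pos"];ctrl.movel([p[0],p[1],.235]);ctrl.movel([.42,.12,.25],max_speed=.25)
im,d=vision.grab_frame("top");cv2.imwrite("pics/top1.png",im);np.save("top1.npy",d)
im2,_=vision.grab_frame("side");cv2.imwrite("pics/c1.png",np.hstack([cv2.resize(im[150:250,140:240],(400,400),interpolation=cv2.INTER_CUBIC),cv2.resize(im2[110:210,220:320],(400,400),interpolation=cv2.INTER_CUBIC)]))
cv2.imwrite("pics/side1.png",im2);print(get_state()["time"])
E
```

```text
7.075 0.05505039730562319 [0.56484735 0.21509255 0.14195293] [ 0.8 -0.4  3.2]
7.4667 0.29571228537123256 [ 1.7 -2.6  5.4] [-0.41 -0.09  0.1 ] 0.05500256403714945
8.4917 1.3967544231272369 [ 3.7 -2.1  4.3] [-0.53 -0.81  0.05] 0.0554380406532051
9.5 2.4769657690207785 [ 5.5 -2.4  2.8] [-0.   -0.88  0.07] 0.05531011743667886
11.6333
```

View pics/c1.png

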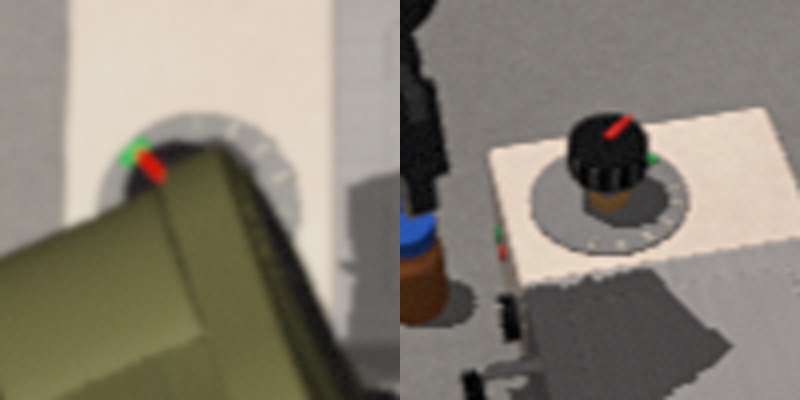

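The wheel's red line now aims at the green field, about (140,160) in the left crop, but the arm hides the pointer tip. I'll move to the lid pre-grasp, checking reach along the arc first, and look again from there.

```bash
cat >> h.py <<'E'
from scipy.spatial.transform import Rotation as Rot
psi=np.radians(2.1);ex=np.array([np.cos(psi),np.sin(psi),0]);ez=np.array([0,0,1.])
BAR=np.array([.451,.0105,.126]);HIN=BAR+.25*ex-.006*ez
def pose(th,phi0,sgn,back=0.,bar=None):
    "TCP pose for the bar at lid angle th, tool pitched phi0+th below level"
    r=(BAR if bar is None else bar)-HIN
    a,b=r@ex,r[2]
    P=HIN+(r-a*ex-b*ez)+(a*np.cos(th)+b*np.sin(th))*ex+(-a*np.sin(th)+b*np.cos(th))*ez
    f=phi0+th;z=np.cos(f)*ex-np.sin(f)*ez;y=sgn*(np.sin(f)*ex+np.cos(f)*ez)
    q=np.roll(Rot.from_matrix(np.c_[np.cross(y,z),y,z]).as_quat(),1)
    return P+(.0180-back)*z,q
E
python3 - <<'E'
from h import *
for sgn in(1,-1):
  for p0 in np.radians([30,40,50,60]):
    out=[]
    for th,b in((0,.09),(0,0),(.3,0),(.6,0),(.9,0)):
        q=ctrl.ik(*pose(th,p0,sgn,b));out.append(None if q is None else np.round(q,2).tolist())
    print(sgn,np.degrees(p0),*out,sep="\n ")
E
```

```text
1
 29.999999999999996
 None
 None
 None
 [-0.07, 0.1, -0.03, 2.17, 0.06, 0.43, -0.11]
 [-0.11, 0.26, 0.05, 1.71, -0.01, 1.03, -0.02]
1
 40.0
 None
 None
 [0.87, 0.29, -1.22, 2.45, 1.59, 0.39, -1.7]
 [-0.11, 0.16, 0.03, 2.02, 0.01, 0.69, -0.05]
 [-0.11, 0.35, 0.07, 1.56, -0.02, 1.26, -0.01]
1
 50.0
 None
 None
 [-0.17, 0.16, 0.09, 2.31, 0.01, 0.27, -0.06]
 [-0.12, 0.24, 0.05, 1.88, -0.01, 0.92, -0.02]
 [-0.11, 0.45, 0.08, 1.41, -0.03, 1.48, 0.0]
1
 59.99999999999999
 None
 None
 [-0.13, 0.22, 0.06, 2.16, -0.01, 0.54, -0.03]
 [-0.12, 0.33, 0.06, 1.74, -0.02, 1.14, -0.01]
 [-0.11, 0.56, 0.09, 1.27, -0.04, 1.69, 0.01]
-1
 29.999999999999996
 None
 None
 None
 [0.93, 0.22, -1.22, 2.16, 0.59, 0.53, 2.49]
 [0.73, 0.45, -1.22, 1.7, 0.52, 1.18, 2.58]
-1
 40.0
 None
 None
 [0.87, 0.29, -1.22, 2.45, 1.59, 0.39, 1.45]
 [0.86, 0.32, -1.22, 2.01, 0.53, 0.81, 2.54]
 [0.64, 0.57, -1.22, 1.55, 0.52, 1.43, 2.56]
-1
 50.0
 None
 None
 [0.28, 0.18, -0.43, 2.31, 0.39, 0.3, 2.69]
 [0.77, 0.44, -1.22, 1.87, 0.51, 1.07, 2.54]
 [0.56, 0.68, -1.23, 1.4, 0.52, 1.66, 2.54]
-1
 59.99999999999999
 None
 None
 [0.31, 0.23, -0.48, 2.16, 0.25, 0.56, 2.83]
 [0.69, 0.56, -1.22, 1.73, 0.5, 1.31, 2.52]
 [0.48, 0.78, -1.23, 1.26, 0.51, 1.87, 2.52]
```

```bash
python3 - <<'E'
from h import *
for sgn in(1,):
  for p0 in np.radians([62,66,70,75]):
    print(np.degrees(p0))
    for th,b,dz in((0,.004,.09),(0,.07,0),(0,.004,.0),(.3,.004,0),(.6,.004,0),(.9,.004,0)):
        p,o=pose(th,p0,sgn,b);q=ctrl.ik(p+[0,0,dz],o);print("  ",None if q is None else np.round(q,2).tolist(),np.round(p,3))
E
```

```text
62.0
   [-0.13, 0.09, 0.03, 2.38, 0.14, 0.19, -0.2] [0.458 0.011 0.114]
   [0.62, 0.15, -0.83, 2.49, 1.26, 0.19, -1.36] [0.427 0.01  0.172]
   None [0.458 0.011 0.114]
   [-0.13, 0.22, 0.06, 2.13, -0.01, 0.6, -0.03] [0.467 0.011 0.186]
   [-0.12, 0.35, 0.06, 1.71, -0.03, 1.2, -0.01] [0.496 0.012 0.252]
   [-0.11, 0.58, 0.09, 1.23, -0.05, 1.74, 0.01] [0.545 0.014 0.307]
66.0
   [-0.11, 0.1, 0.01, 2.32, 0.08, 0.3, -0.13] [0.457 0.011 0.113]
   [-0.19, 0.12, 0.1, 2.43, 0.07, 0.18, -0.12] [0.43  0.01  0.174]
   [0.75, 0.51, -1.22, 2.46, 1.53, 0.59, -1.68] [0.457 0.011 0.113]
   [-0.13, 0.25, 0.06, 2.07, -0.02, 0.7, -0.02] [0.466 0.011 0.186]
   [-0.12, 0.39, 0.07, 1.65, -0.03, 1.28, -0.0] [0.496 0.012 0.252]
   [-0.11, 0.63, 0.1, 1.18, -0.05, 1.82, 0.02] [0.544 0.014 0.307]
70.0
   [-0.11, 0.12, 0.02, 2.26, 0.04, 0.41, -0.09] [0.456 0.011 0.113]
   [-0.14, 0.14, 0.05, 2.36, 0.04, 0.3, -0.09] [0.433 0.01  0.175]
   [-0.5, 0.34, 0.55, 2.41, -1.16, 0.2, 1.15] [0.456 0.011 0.113]
   [-0.12, 0.28, 0.06, 2.02, -0.02, 0.79, -0.02] [0.465 0.011 0.186]
   [-0.11, 0.43, 0.07, 1.6, -0.03, 1.36, 0.0] [0.495 0.012 0.253]
   [-0.11, 0.67, 0.1, 1.12, -0.05, 1.9, 0.02] [0.543 0.014 0.308]
75.0
   [-0.12, 0.15, 0.03, 2.19, 0.01, 0.54, -0.06] [0.455 0.011 0.112]
   [-0.13, 0.17, 0.05, 2.27, 0.01, 0.44, -0.06] [0.438 0.01  0.176]
   [-0.16, 0.31, 0.09, 2.33, -0.08, 0.24, 0.03] [0.455 0.011 0.112]
   [-0.12, 0.33, 0.06, 1.95, -0.03, 0.91, -0.01] [0.463 0.011 0.186]
   [-0.11, 0.48, 0.08, 1.54, -0.04, 1.46, 0.01] [0.493 0.012 0.253]
   None [0.542 0.014 0.308]
```

```bash
python3 - <<'E'
from h import *
p,o=pose(0,np.radians(75),1,.006);ctrl.movep(p+[0,0,.09],o)
s=get_state();print(s["time"],np.round(s["qpos"],2),s["tcp_pos"],p)
im,d=vision.grab_frame("top");np.save("top2.npy",d);cv2.imwrite("pics/top2.png",im)
w,dw=vision.grab_frame("wrist");np.save("w2.npy",dw);cv2.imwrite("pics/w2.png",w)
np.savez("w2s.npz",p=s["tcp_pos"],o=s["eef_rot"])
a=cv2.resize(im[150:250,140:240],(400,400),interpolation=cv2.INTER_CUBIC)
cv2.imwrite("pics/c2.png",np.hstack([a,cv2.resize(w,(400,300)).repeat(1,0) if 0 else cv2.copyMakeBorder(cv2.resize(w,(400,300)),50,50,0,0,cv2.BORDER_CONSTANT)]))
E
```

```text
12.9417 [-0.11  0.15  0.03  2.19  0.02  0.55 -0.06] [0.4544896  0.01111934 0.20438654] [0.45410374 0.01061381 0.11440889]
```

View pics/c2.png

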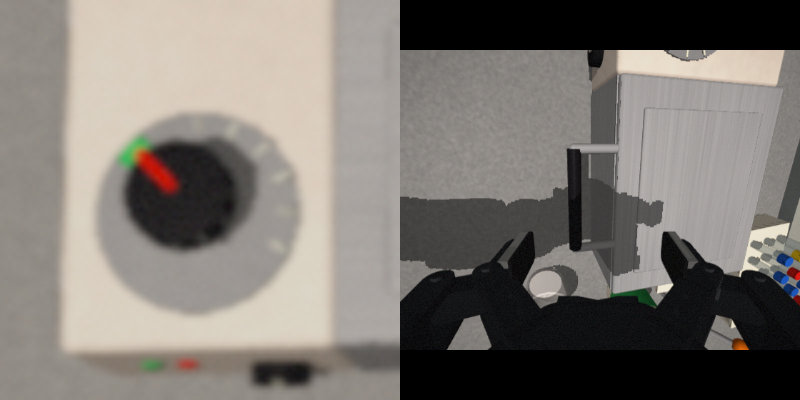

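The left crop shows the red line running to the green field at about (135,150). The right one shows the bar in the wrist view at x 575, between the open fingers. I'll put numbers on both.

```bash
cat > m.py <<'E'
from h import *
ctrl.pause(.05)
im=cv2.imread("pics/top2.png");d=np.load("top2.npy");hsv=cv2.cvtColor(im,cv2.COLOR_BGR2HSV).astype(int);H,S,V=hsv.transpose(2,0,1)
c=vision.camera_info("top");K=np.array(c["mtx"]);v,u=np.mgrid[:420,:560]
X=np.stack([(u-K[0,2])/K[0,0]*d,(v-K[1,2])/K[1,1]*d,d],-1)-np.array(c["t"]);X=X@np.array(c["R"])
box=(u>155)&(u<215)&(v>170)&(v<230);W=np.array([.5636,.2158])
t=box&(abs(X[...,2]-.176)<.01);cc,r=cv2.minEnclosingCircle(X[t][:,:2].astype(np.float32));print("wheel",cc,r,X[t].mean(0));W=np.array(X[t].mean(0)[:2])
red=((H<9)|(H>170))&(S>130)&(V>80)&box
ang=lambda p:np.degrees(np.arctan2(p[1]-W[1],p[0]-W[0]))
hi=X[red&(X[...,2]>.165)];lo=X[red&(X[...,2]<.145)]
print("line",len(hi),ang(hi.mean(0)),hi.mean(0),hi.max(0));
w=np.linalg.svd(hi[:,:2]-hi[:,:2].mean(0))[2][0];print("line dir",np.degrees(np.arctan2(w[1],w[0])))
if len(lo):print("pointer",len(lo),ang(lo.mean(0)),lo.mean(0))
g=X[(H>40)&(H<85)&(S>100)&box];print("green",len(g),ang(g.mean(0)),g.mean(0),sorted(ang(p) for p in g)[::6])
w=cv2.imread("pics/w2.png");d=np.load("w2.npy");s=np.load("w2s.npz");c=vision.camera_info("wrist");K=np.array(c["mtx"]);T=np.array(c["hand_eye"])
X=np.stack([(u-K[0,2])/K[0,0]*d,(v-K[1,2])/K[1,1]*d,d],-1)@T[:3,:3].T+T[:3,3]
X=X@Rot.from_quat(np.roll(s["o"],-1)).as_matrix().T+s["p"]
m=(w.max(2)<50)&(u>225)&(u<265)&(v>120)&(v<285)&(d>0);B=X[m];B=B[(B[:,2]>.1)&(B[:,2]<.15)]
print("bar",len(B),np.median(B,0),B.min(0),B.max(0));k=np.polyfit(B[:,1],B[:,0],1);print("slope deg",-np.degrees(np.arctan(k[0])))
E
python3 m.py
```

```text
wheel (0.5643875598907471, 0.21587547659873962) 0.028768355026841164 [0.56312225 0.21499439 0.17502038]
line 63 35.26842581778581 [0.57009516 0.21992572 0.19057577] [0.58405145 0.23321775 1.10323633]
line dir -133.3520317455635
green 17 47.28161967783596 [0.59550331 0.25006282 0.12860647] [np.float64(38.240075956846546), np.float64(45.47301800729712), np.float64(52.73467076233309)]
bar 2570 [0.44936284 0.01813905 0.13234017] [ 0.44231178 -0.04329915  0.12468576] [0.45854608 0.06737787 0.13503149]
slope deg 1.237711437857281
```

Wheel line 46.6° against the green middle at 46–47°, so it is well inside the field. The bar measures (0.450, 0.012, 0.126), which matches. Next: grasp and lift.

```bash
python3 - <<'E'
from h import *
p,o=pose(0,np.radians(75),1,.006);f=lambda:(lambda s:(round(s["time"],2),np.round(s["tcp_pos"],4),np.round(s["contact_force"],1),round(s["width"],4),round(float(s["gripper_force"]),1)))(get_state())
ctrl.movel(p,max_speed=.06);print(p,*f())
if np.linalg.norm(get_state()["contact_force"])<15:
    ctrl.close_gripper(force=70);print(*f())
    print(np.round(get_state()["qpos"],2))
E
```

```text
[0.45410374 0.01061381 0.11440889] 14.74 [0.4543 0.0106 0.1147] [0.3 0.8 0.4] 0.0855 0.0
15.43 [0.4534 0.0106 0.1144] [-4.   1.2  6. ] 0.0112 68.3
[-0.11  0.31  0.03  2.33  0.02  0.25 -0.06]
```

```bash
cat > lift.py <<'E'
from h import *
import sys
def go(th,v=.06):
    p,_=pose(th,np.radians(75)-.25*th,1,.006);o=pose(th,np.radians(75)-.25*th,1,.006)[1]
    ctrl.movel(p,o,max_speed=v);s=get_state()
    print(round(th,2),round(s["time"],2),np.round(np.array(s["tcp_pos"])-p,4),np.round(s["contact_force"],1),np.round(s["wrist_torque"],2),round(s["width"],4))
if __name__=="__main__":
    for th in map(float,sys.argv[1:]): go(th)
E
python3 lift.py .1 .2; python3 - <<'E'
from h import *
print(np.round(get_state()["qpos"],2))
im,d=vision.grab_frame("side");cv2.imwrite("pics/s3.png",im)
E
```

```text
0.1 15.98 [-0.0009 -0.0001 -0.0007] [-2.  -0.2 -3.6] [ 0.07  0.82 -0.16] 0.0112
0.2 16.54 [-0.001  -0.0001 -0.0009] [-3.2  0.3 -4.9] [ 0.02  1.33 -0.12] 0.0115
[-0.09  0.28  0.02  2.12  0.    0.64 -0.04]
```

View pics/s3.png

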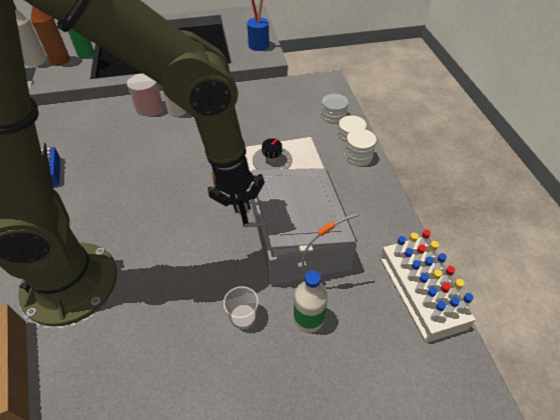

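The lid has started up with the gripper on the bar at about (240,205), and the white tab at (303,248) is moving up the rod. Forces are small, so I'll carry on to 50°.

```bash
python3 lift.py .32 .44 .56 .68 .78 .873; python3 - <<'E'
from h import *
print(np.round(get_state()["qpos"],2))
im,d=vision.grab_frame("side");np.save("s4.npy",d);t,dt=vision.grab_frame("top");np.save("t4.npy",dt)
cv2.imwrite("pics/s4.png",im);cv2.imwrite("pics/t4.png",t)
cv2.imwrite("pics/c4.png",np.hstack([cv2.resize(im[130:280,200:350],(400,400),interpolation=cv2.INTER_CUBIC),cv2.resize(t[110:260,220:370],(400,400),interpolation=cv2.INTER_CUBIC)]))
E
```

```text
0.32 17.23 [-0.001  -0.0002 -0.0002] [-7.3  0.1 -2. ] [-0.11  1.56 -0.12] 0.0114
0.44 17.88 [-0.0012 -0.0003 -0.0003] [-6.8 -1.1 -1.5] [-0.2   1.71 -0.14] 0.0115
0.56 18.52 [-0.0014 -0.0005 -0.0003] [-8.3 -1.1 -1.2] [-0.26  1.98 -0.17] 0.0117
0.68 19.16 [-0.001  -0.0007  0.0005] [-9.1 -1.4  3.2] [-0.35  1.92 -0.07] 0.0114
0.78 19.72 [-0.001  -0.0009  0.0006] [-8.8 -1.8  3.6] [-0.42  2.11 -0.05] 0.0114
0.87 20.25 [-0.001  -0.0011  0.0007] [-9.8 -3.3  2.1] [-0.55  2.28  0.08] 0.0116
[-0.08  0.56  0.03  1.26 -0.02  1.71 -0.02]
```

View pics/c4.png

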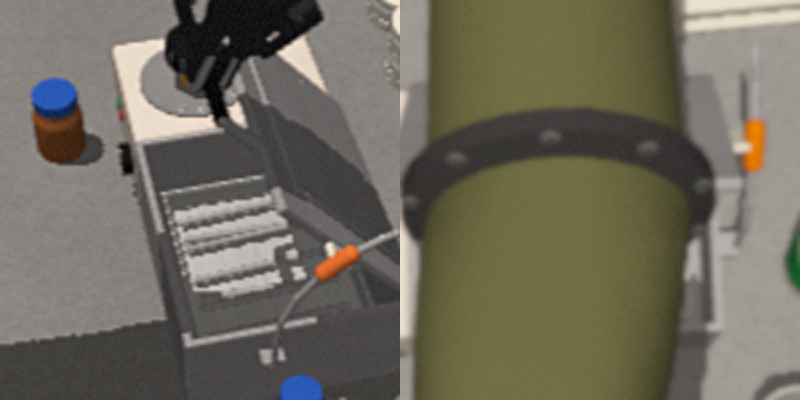

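The top crop shows the white tab at about (740,147), level with the middle of the orange field (rows 120–170). The side crop agrees, and the jar still stands. I'll check that it holds steady, then hand in.

```bash
python3 - <<'E'
from h import *
ctrl.pause(.7);s=get_state();print(s["time"],s["tcp_pos"],s["width"],s["contact_force"])
print(ticket.close_job())
E
```

```text
21.05 [0.53931466 0.01270238 0.30496195] 0.011621328227751615 [-7.76662219 -2.98883275  2.23909983]
the job is handed in; nothing more can be done
None
```

Job handed in at 21 s: the vent pointer is in the green field (first grasp turned it about 0.2 rad clockwise before I corrected it), and the lid is held at about 50° by its handle, with the bystanders untouched.

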